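# Gauge block into the setting jig, clamp thrown

## Robot

A 6-joint arm with a two-finger parallel gripper is mounted at the origin on a cart in front of the work surface, level with it; the furniture and walls round the work are solid. World frame = base frame: x ahead of the robot, y to its left, z up, the work surface at z = 0. Lengths are in m, angles in rad, forces in N, time in s.
With the tool pointing down it reaches from about 0.25 to 0.725 m from the base axis. Payload 4 kg.
Tool frame: the origin (TCP) lies midway between the tips of the shut fingers; the grasp point (between the pads) lies 19 mm behind it; z points along the fingers, y is the direction in which the jaws open and shut (so a half turn about z gives the same grasp; the last joint's range is limited). The gripper opens to 85 mm and grips with 20 to 120 N. Pads are 22 mm wide; open, the fingers measure 114 mm over their backs; the gripper's body (76 mm by 85 mm) begins 54 mm behind the grasp point. The pads swing forward as they close: fully open they stand 13 mm farther back than shut.
Start: joints at [-1.158, 0.241, 0.005, 1.335, 0, 1.571], TCP at [0.201, -0.458, 0.231] pointing down, gripper open.
Joint ranges: [-2.72, 2.72], [-1.05, 1.87], [-1.09, 1.28], [-1.99, 2.15], [-1.42, 1.44], [-3.14, 3.14]. Speed limits (rad/s): [2.79, 2.79, 3.14, 3.14, 3.14, 3.14].

## Interface

Orientations are given as a unit quaternion [x, y, z, w].
In Python, from workcell import get_obs, camera, camera_model, job_done, masks_of gives the robot as it stands.
- The arm moves only by the tool jog_arm, never from a script. Its argument "deltas" is a list that holds one entry, the list of rows, each a list of 7 numbers: the shift along the tool's x, y, z in mm, then the turn, a rotation vector about the tool's x, y, z in degrees, then the finger opening in mm, from 0 to 85.4. A call has 1 to 5 rows; each row shifts and turns the pose as measured when the row begins, along the tool's axes as they then stand; what a row does not reach is not made up. A row lasts 1/10 s, in which the tool goes at most 50 mm and 8.59 degrees, less where a joint would pass 70% of its speed; a pose out of reach is approached as far as the arm can. A call with a gripper value outside its range is refused whole. The fingers move at their own pace and stop on an object; the grip force is fixed at half the most. Time passes only in rows, so rows that do not move let the fingers close. It gives the time, the measured TCP pose, the force and the opening at its end, in the units of the state.
- get_obs(): the state, without advancing time (a new reading comes with each control period).
- camera(name): name is "scene" or "side" or "wrist"; returns the picture (384x512x3 uint8, red, green, blue); there is no depth.
- camera_model(name): a dict with "fovy" (degrees; the focal length in pixels is half the picture's height over the tangent of half this angle, whatever the lens; pixels are square), "cx", "cy" (the principal point, pixels), "pose" (4x4, takes a point from camera to world coordinates); the wrist camera has in their place "T_tool_cam" (4x4, takes a point from camera to tool coordinates, whose origin is the TCP and whose axes are the flange's). Camera axes: x right, y down, z forward; pixel columns grow to the right and rows downward; lengths in m; the calibration is good to about 2 mm. A picture is of the moment at which its call begins: read the wrist's pose just before it. camera_model takes no time and is no camera call.
- job_done(): hands the job in, once; it reports no verdict.
Trained networks look in the newest picture that a camera, given by its name, has taken for a name from the list of things; names that differ only in an ending like _2 or _b are one class to them, and where a whole thing is asked for, a point or a joint stands for the part that bears it (a point fixed in the world has none). Each returns a list of dicts, best first, with "conf" (0 to 1); they miss things now and then, are a little off and sometimes report something else, mostly with a low value. They report only what shows in the picture. A call takes as long as a camera call. They do not tell look-alikes from the thing itself.
- masks_of(target, camera): "pixels" (384x512 bool, what is visible of it) and "at" ([column, row] in pixels, amid what is visible of it).
The state is a dict: "clock": time; "joint_pos": joint angles; "joint_vel": joint speeds; "tau": joint torques, N m; "eef_pos": TCP position; "tool_rot": TCP orientation; "ft_force": force on the tool from outside, world axes, zero at the start; "ft_torque": the same for the moment, N m; "grip_width": finger opening in m.
Only numpy, scipy, OpenCV 4.12 (cv2) and the standard library are available. Lean on these libraries where they do the work, as an engineer would, in place of code of your own. Each camera call takes 0.05 s, during which the arm holds its last target. There are 200 camera calls.

## Task

Take the thinner of the two steel gauge blocks and push it lengthwise into the slot of the setting jig until it is fully home against the end stop, with the clamp lever still open. Then throw the clamp lever over centre with a fingertip so that its nose drops behind the block and it stays fully closed. Leave the thicker block where it is.

Things in the scene. Friction and masses are not known exactly. Their poses are not given: they have to be found in the camera images.
- jig: Setting jig, fixed to the bench: grey base plate 180 x 80 x 10 mm (jig x -80 to +100 mm) with a slot and a clamp lever. Origin on the bench surface below the slot's mouth; jig x points into the slot, z up. From x = -80 to 0 the plate is an open apron, top at z = 10 mm. The fully home thin block lies from x = -35 to +45 mm: 35 mm stick out of the mouth.
- slot_mouth (a point): Middle of the slot's mouth on the bed, jig x = 0, y = 0, z = 10 mm. The slot runs along jig x between two upright steel cheeks 18.5 mm apart (46 mm over the outsides), x = 0 to 53 mm; the mouth is flared to 28 mm over the first 10 mm. A bridge roofs the slot from x = 13 to 48 mm, underside z = 43, top z = 50 mm.
- stop_face (a point): Middle of the end stop's face inside the slot, jig x = 45, y = 0, z = 25 mm; same axes as the jig.
- clamp_hinge (a point): Hinge of the clamp lever, at jig x = 62, y = 0, z = 62 mm (hinge line along jig y). The lever is one rigid rocker: an arm 105 mm long with a nose, and a handle with a steel ball. Open, the arm stands upright (up to 170 mm over the bench). Closed, the arm lies level over the bridge with the nose down at jig x = -36 to -46 mm, its tip 22 mm above the bench.
- clamp (a joint): Clamp lever angle: 1.65 rad = fully open, 0 = fully closed. Over-centre by the weight of its ball: below about 1.2 rad it falls closed by itself, above about 1.4 rad back open; a push of 1 to 5 N on the ball moves it. Pushing the ball towards jig -x, past vertical, throws it. If the block is not home (about 1 cm short), the nose lands on top of it and the lever cannot close.
- lever_end (a point): Centre of the steel ball (34 mm across) at the end of the lever's handle, 95 mm from the hinge; the handle is an 11 mm bar. Moves with the lever. Open, the handle leans 0.43 rad from vertical to jig +x, ball at jig x = 102, z = 148 mm; upright, the ball is at x = 62, z = 157 mm; closed, the handle leans 1.22 rad to jig -x, ball at x = -27, z = 95 mm.
- thin_block: The thinner gauge block: plain steel, loose, 80 long (its x) x 16 thick (y) x 30 mm high (z), 0.18 to 0.35 kg, both ends alike; origin at the centre of its underside.
- thin_mid (a point): Centre of the thin block, 15 mm above its underside.
- thick_block: The thicker gauge block: the same but 26 mm thick (too thick for the slot); origin at the centre of its underside. To be left alone.
Not all that is in view belongs to the job. What is shaped like the thin_block but purple or turquoise is not meant.

How it is judged:
By the outcome, as a careful person would: the job done as asked, in the order asked, and still so for the second after the job is handed in, with the robot touching nothing.
It also fails if it takes over 58 s, if anything falls off the work surface, if the arm or the gripper's body presses on something with over 40 N, if the wrist force passes 120 N, or if a joint passes its speed limit or range.

## Working session

There is one attempt and no reset: what is moved stays moved. The work goes in short steps, Python scripts to look and compute and a tool call to move; the robot and the scene stay as the last step left them, time stands still between calls to the robot, and variables do not carry over. Pictures are saved under pics/ and viewed, about 8 in all and at most 12, crops included, and the job is handed in when it is done.

Besides the shell and the picture viewer there is one more tool, called after "Request:" in YAML: its name, and indented under it one key for each argument. jog_arm: Moves the arm, as the interface text tells. Its arguments: {"type":"object","properties":{"deltas":{"type":"array"}},"required":["deltas"]}

```bash
mkdir -p pics; ls
cat > h.py <<'E'
import numpy as np, cv2
from workcell import *
from scipy.spatial.transform import Rotation as R
def snap(n,f):
    im=camera(n); cv2.imwrite('pics/'+f,im[:,:,::-1]); return im
def cam(n):
    m=camera_model(n)
    if 'pose' in m: P=np.array(m['pose'])
    else:
        o=get_obs(); T=np.eye(4); T[:3,:3]=R.from_quat(o['tool_rot']).as_matrix(); T[:3,3]=o['eef_pos']; P=T@np.array(m['T_tool_cam'])
    return P,192/np.tan(np.radians(m['fovy'])/2),m['cx'],m['cy']
def ray(c,u,v):
    P,f,cx,cy=c; d=P[:3,:3]@np.array([(u-cx)/f,(v-cy)/f,1]); return P[:3,3],d
def onz(c,u,v,z):
    o,d=ray(c,u,v); return o+d*(z-o[2])/d[2]
def proj(c,p):
    P,f,cx,cy=c; q=(np.asarray(p)-P[:3,3])@P[:3,:3]; return np.stack([cx+f*q[...,0]/q[...,2],cy+f*q[...,1]/q[...,2]],-1)
E
python3 - <<'E'
from h import *
a=snap('scene','a.png'); 
for t in ['jig','thin_block','thick_block','lever_end']:
    for r in masks_of(t,'scene'): print('scene',t,round(r['conf'],2),r['at'],r['pixels'].sum())
b=snap('side','b.png')
for t in ['jig','thin_block','thick_block','lever_end']:
    for r in masks_of(t,'side'): print('side',t,round(r['conf'],2),r['at'],r['pixels'].sum())
for n in ['scene','side','wrist']:
    m=camera_model(n); print(n,m)
print(get_obs())
E
```

```text
pics
scene thin_block 0.77 [227.8, 234.7] 215
scene thin_block 0.7 [215.6, 265.8] 238
scene thin_block 0.7 [271.6, 166.3] 114
scene thin_block 0.68 [177.4, 289.7] 247
scene thin_block 0.53 [305.7, 187.6] 143
scene thick_block 0.81 [270.5, 215.9] 300
scene lever_end 0.58 [343.0, 173.5] 255
scene lever_end 0.53 [350.7, 187.9] 1048
side jig 0.76 [325.4, 173.4] 877
side thin_block 0.76 [230.0, 339.4] 241
side thin_block 0.73 [280.9, 191.1] 195
side thin_block 0.59 [251.9, 297.8] 371
side thin_block 0.53 [239.2, 262.5] 239
side thin_block 0.51 [229.7, 178.9] 163
side thick_block 0.78 [270.9, 227.5] 332
side lever_end 0.55 [323.8, 159.1] 271
scene {'fovy': 51.89730499738273, 'cx': 259.4872301590966, 'cy': 192.46747930874244, 'pose': array([[-0.53647863, -0.58706342,  0.60625672, -0.1602278 ],
       [-0.84384497,  0.3823495 , -0.37647646,  0.51918062],
       [-0.0107864 , -0.71355826, -0.70051286,  1.01133469],
       [ 0.        ,  0.        ,  0.        ,  1.        ]])}
side {'fovy': 42.870192484032316, 'cx': 251.05582187996603, 'cy': 195.22751834979886, 'pose': array([[-0.87256921, -0
[... 645 characters left out ...]
1.00000000e+00]])}
{'clock': 0.5, 'joint_pos': array([-1.15801097e+00,  2.40650427e-01,  4.97807090e-03,  1.33517785e+00,
        6.30588547e-06,  1.57079489e+00]), 'joint_vel': array([ 0.00010908, -0.00249601,  0.00221483,  0.00065702, -0.00073383,
       -0.00242642]), 'tau': array([-6.17947189e-04, -3.71857631e+01,  2.52461922e+01,  2.72214027e-03,
       -2.22950149e-05,  6.27377137e-07]), 'eef_pos': array([ 0.20058179, -0.45800021,  0.23127286]), 'tool_rot': array([ 9.78776384e-01,  2.04931183e-01, -2.43473359e-06, -2.70141480e-05]), 'ft_force': array([ 1.01227504, -0.2221901 , -0.03143833]), 'ft_torque': array([-0.00916754, -0.00326928,  0.00096748]), 'grip_width': 0.08549770774757555}
```

Run:
```python
import cv2,numpy as np
a=cv2.imread('pics/a.png');b=cv2.imread('pics/b.png')
# crops a: cols 140-400, rows 120-320 ; b same-ish
A=cv2.resize(a[110:320,140:400],None,fx=3,fy=3,interpolation=cv2.INTER_CUBIC)[:, :]
B=cv2.resize(b[100:370,180:440],None,fx=2.2,fy=2.2,interpolation=cv2.INTER_CUBIC)
cv2.imwrite('pics/a2.png',A[:600]);cv2.imwrite('pics/b2.png',B)
print(A.shape,B.shape)
```

```text
(630, 780, 3) (594, 572, 3)
```

View pics/a2.png

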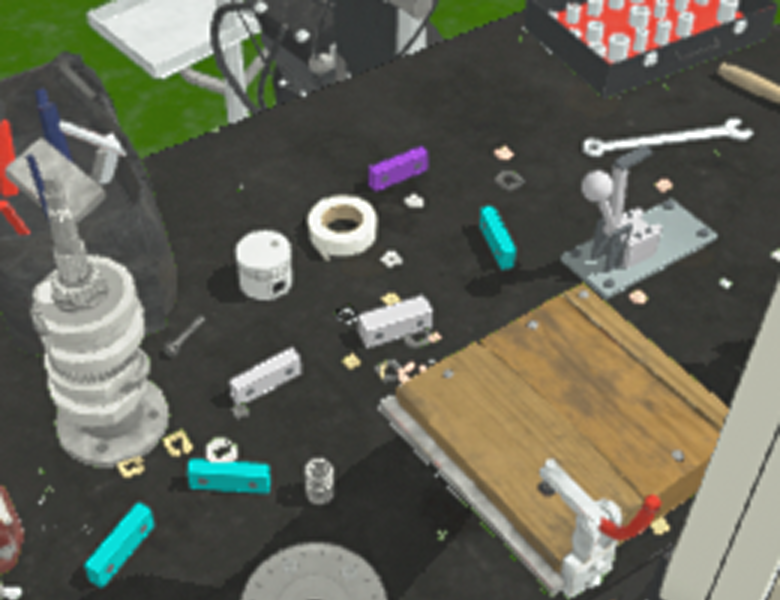

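View pics/b2.png

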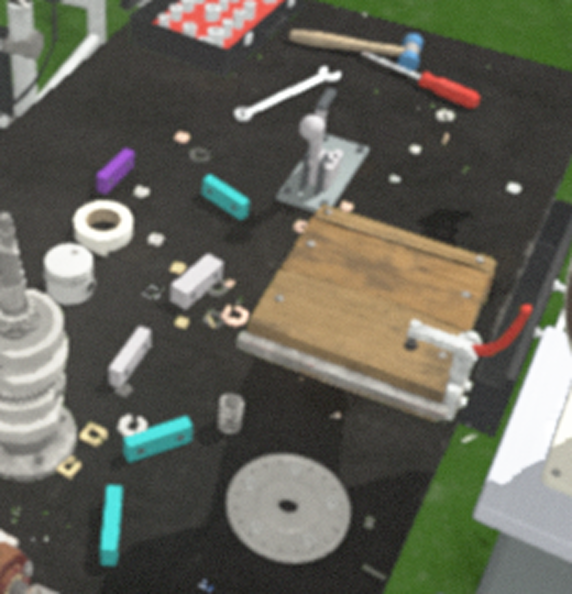

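Scene crop: two steel-grey blocks at full-picture pixels (228,235), thinner, and (270,216), thicker. The purple (272,166) and turquoise (306,188), (216,266), (178,290) ones are look-alikes. The thin grey block (228,235) fits. The jig is at about (352,190), with its lever open and the ball on the left, so jig +x points lower left.

```bash
cat >> h.py <<'E'
from scipy.optimize import minimize, least_squares
def box(x,y,yaw,L,W,H,z0=0):
    c=np.array([[sx*L/2,sy*W/2,z] for sx in(-1,1) for sy in(-1,1) for z in(z0,z0+H)])
    r=np.array([[np.cos(yaw),-np.sin(yaw)],[np.sin(yaw),np.cos(yaw)]])
    c[:,:2]=c[:,:2]@r.T+[x,y]; return c
def sil(c,b,S=4):
    p=proj(c,b); h=cv2.convexHull((p*S*16).astype(np.int32)); m=np.zeros((384*S,512*S),np.uint8); cv2.fillConvexPoly(m,h,1,shift=4); return m
def fitbox(views,dims,x0,z0=0):
    S=4; big=[(c,cv2.resize(m.astype(np.uint8),None,fx=S,fy=S,interpolation=cv2.INTER_NEAREST)) for c,m in views]
    def cost(p):
        t=0
        for c,m in big:
            s=sil(c,box(p[0],p[1],p[2],*dims,z0)); t-= (s&m).sum()/max(1,(s|m).sum())
        return t
    best=None
    for y in np.arange(0,np.pi,np.pi/8):
        r=minimize(cost,[x0[0],x0[1],y],method='Nelder-Mead',options=dict(initial_simplex=[[x0[0],x0[1],y],[x0[0]+.01,x0[1],y],[x0[0],x0[1]+.01,y],[x0[0],x0[1],y+.2]],xatol=1e-4,fatol=1e-4))
        if best is None or r.fun<best.fun: best=r
    return best.x,-best.fun/len(big)
E
python3 - <<'E'
from h import *
camera('scene');camera('side')
cs,cd=cam('scene'),cam('side')
S=lambda t:(masks_of(t,'scene'),masks_of(t,'side'))
for t,d,a,b in [('thin_block',(.08,.016,.03),(228,235),(239,262)),('thick_block',(.08,.026,.03),(270,216),(271,227))]:
    ms,md=S(t)
    pick=lambda L,q:min(L,key=lambda r:np.hypot(r['at'][0]-q[0],r['at'][1]-q[1]))
    A,B=pick(ms,a),pick(md,b); print(t,A['at'],B['at'])
    x0=onz(cs,*A['at'],.015); x1=onz(cd,*B['at'],.015); print(x0,x1)
    for v in ([(cs,A['pixels'])],[(cd,B['pixels'])],[(cs,A['pixels']),(cd,B['pixels'])]): print(fitbox(v,d,x0))
# plate corners (crop->full), order: (+x,left) ...
sc=[np.array(p)/3+[140,110] for p in [(562,258),(605,295),(717,237),(670,202)]]
for p in sc: print('sc',p,onz(cs,*p,.01))
sd=[np.array(p)/2.2+[180,100] for p in [(277,198),(325,212),(370,150),(328,135)]]
for p in sd: print('sd',p,onz(cd,*p,.01))
E
```

```text
thin_block [227.7, 234.0] [237.8, 261.9]
[0.59552919 0.17421846 0.015     ] [0.59357114 0.17973494 0.015     ]
(array([0.58842141, 0.17463252, 1.63256345]), np.float64(0.8958974358974359))
(array([0.58886581, 0.17891777, 1.63052049]), np.float64(0.8256944444444444))
(array([0.58927643, 0.17580274, 1.61012644]), np.float64(0.8477726446849325))
thick_block [270.7, 217.8] [271.2, 227.3]
[0.57813981 0.01755461 0.015     ] [0.57711237 0.01200615 0.015     ]
(array([0.57838064, 0.01282406, 1.40736694]), np.float64(0.8806423611111112))
(array([0.57852604, 0.01757251, 1.39188892]), np.float64(0.9383099105676218))
(array([0.5787855 , 0.01564358, 1.40997438]), np.float64(0.8928777794758956))
sc [327.33333333 196.        ] [ 0.55853698 -0.21287483  0.01      ]
sc [341.66666667 208.33333333] [ 0.48443218 -0.21576343  0.01      ]
sc [379. 189.] [ 0.48422708 -0.39305058  0.01      ]
sc [363.33333333 177.33333333] [ 0.5620194  -0.38921557  0.01      ]
sd [305.90909091 190.        ] [ 0.56190704 -0.20499621  0.01      ]
sd [327.72727273 196.36363636] [ 0.48799642 -0.2114487   0.01      ]
sd [348.18181818 168.18181818] [ 0.48451479 -0.38754745  0.01      ]
sd [329.09090909 161.36363636] [ 0.55671038 -0.39072346  0.01      ]
```

```bash
cat >> h.py <<'E'
def plan(target,yaw,n,w,tool_down=True):
    """rows to go straight to target with tool down, tool x at yaw (deg, world)"""
    o=get_obs(); p=np.array(o['eef_pos']); r=R.from_quat(o['tool_rot'])
    x=[np.cos(np.radians(yaw)),np.sin(np.radians(yaw)),0]; z=[0,0,-1]
    rt=R.from_matrix(np.stack([x,np.cross(z,x),z],1)); rv=(r.inv()*rt).as_rotvec(); d=(np.array(target)-p)/n
    step=R.from_rotvec(rv/n)
    print('dist',np.linalg.norm(d)*n*1e3,'ang',np.degrees(rv).round(2))
    for i in range(n):
        print(list((r.inv().apply(d)*1e3).round(1))+list(np.degrees(rv/n).round(2))+[w]); r=r*step
E
python3 - <<'E'
from h import *
c=cam('scene')
print('pillar base',onz(c,177,253,.0), 'wood clamp',onz(c,340,285,.05),onz(c,324,265,.05),'purple',onz(c,272,166,0),'turq',onz(c,306,188,.015))
plan([.589,.175,.24],-90,18,85)
E
```

```text
pillar base [0.62650637 0.34213929 0.        ] wood clamp [0.23654725 0.01202755 0.05      ] [0.31339232 0.00686695 0.05      ] purple [ 0.81337266 -0.14507001  0.        ] turq [ 0.62922261 -0.17062753  0.015     ]
dist 742.7236746336021 ang [  0.    -0.   113.65]
[np.float64(33.9), np.float64(-23.6), np.float64(-0.5), np.float64(0.0), np.float64(-0.0), np.float64(6.31), 85]
[np.float64(31.1), np.float64(-27.1), np.float64(-0.5), np.float64(0.0), np.float64(-0.0), np.float64(6.31), 85]
[np.float64(27.9), np.float64(-30.4), np.float64(-0.5), np.float64(0.0), np.float64(-0.0), np.float64(6.31), 85]
[np.float64(24.4), np.float64(-33.3), np.float64(-0.5), np.float64(0.0), np.float64(-0.0), np.float64(6.31), 85]
[np.float64(20.6), np.float64(-35.8), np.float64(-0.5), np.float64(0.0), np.float64(-0.0), np.float64(6.31), 85]
[np.float64(16.5), np.float64(-37.8), np.float64(-0.5), np.float64(0.0), np.float64(-0.0), np.float64(6.31), 85]
[np.float64(12.3), np.float64(-39.4), np.float64(-0.5), np.float64(0.0), np.float64(-0.0), np.float64(6.31), 85]
[np.float64(7.9), np.float64(-40.5), np.flo
[... 504 characters left out ...]
oat64(6.31), 85]
[np.float64(-14.5), np.float64(-38.6), np.float64(-0.5), np.float64(0.0), np.float64(-0.0), np.float64(6.31), 85]
[np.float64(-18.7), np.float64(-36.8), np.float64(-0.5), np.float64(0.0), np.float64(-0.0), np.float64(6.31), 85]
[np.float64(-22.6), np.float64(-34.5), np.float64(-0.5), np.float64(0.0), np.float64(-0.0), np.float64(6.31), 85]
[np.float64(-26.3), np.float64(-31.8), np.float64(-0.5), np.float64(0.0), np.float64(-0.0), np.float64(6.31), 85]
[np.float64(-29.6), np.float64(-28.7), np.float64(-0.5), np.float64(0.0), np.float64(-0.0), np.float64(6.31), 85]
[np.float64(-32.6), np.float64(-25.3), np.float64(-0.5), np.float64(0.0), np.float64(-0.0), np.float64(6.31), 85]
```

Request:
jog_arm:
  deltas:
    - [[34,-24,0,0,0,6.3,85],[31,-27,0,0,0,6.3,85],[28,-30,0,0,0,6.3,85],[24,-33,0,0,0,6.3,85],[21,-36,0,0,0,6.3,85]]

```text
clock: 1.3
eef_pos: [0.3116, -0.2829, 0.2307]
tool_rot: [0.996, -0.085, 0.001, 0.001]
ft_force: [0.9, 0.1, -0.1]
grip_width: 0.0852
```

Request:
jog_arm:
  deltas:
    - [[16,-38,0,0,0,6.3,85],[12,-39,0,0,0,6.3,85],[8,-40,0,0,0,6.3,85],[3,-41,0,0,0,6.3,85],[-1,-41,0,0,0,6.3,85]]

```text
clock: 1.8
eef_pos: [0.3646, -0.2007, 0.2345]
tool_rot: [0.958, -0.283, 0.012, -0.048]
ft_force: [-0.6, -0.3, -0.1]
grip_width: 0.0855
```

Request:
jog_arm:
  deltas:
    - [[-6,-41,0,0,0,6.3,85],[-10,-40,0,0,0,6.3,85],[-14,-39,0,0,0,6.3,85],[-19,-37,0,0,0,6.3,85],[-23,-34,0,0,0,6.3,85]]

```text
clock: 2.3
eef_pos: [0.2675, -0.184, 0.2722]
tool_rot: [0.895, -0.421, 0.01, -0.149]
ft_force: [0.1, -0.5, 1.0]
grip_width: 0.0852
```

Run:
```python
from h import *
o=get_obs(); print(o['joint_pos'].round(3),o['tau'].round(2),R.from_quat(o['tool_rot']).as_matrix().round(2))
```

```text
[-0.865 -0.059 -0.26   1.478  0.281  3.141] [  3.41 -19.75  24.85   0.05   0.78  -0.  ] [[ 0.65 -0.75  0.14]
 [-0.76 -0.6   0.26]
 [-0.11 -0.28 -0.96]]
```

```bash
cat >> h.py <<'E'
def plan2(target,yaws,n,w):
    o=get_obs(); p=np.array(o['eef_pos']); r=R.from_quat(o['tool_rot']); N=n*len(yaws); d=(np.array(target)-p)/N
    for yaw in yaws:
        x=[np.cos(np.radians(yaw)),np.sin(np.radians(yaw)),0]; z=[0,0,-1]
        rt=R.from_matrix(np.stack([x,np.cross(z,x),z],1)); rv=(r.inv()*rt).as_rotvec()/n; s=R.from_rotvec(rv)
        for i in range(n):
            print((r.inv().apply(d)*1e3).round(0).astype(int).tolist()+np.degrees(rv).round(1).tolist()+[w]); r=r*s
E
python3 - <<'E'
from h import *
plan2([.50,-.02,.25],[20,90],10,85)
E
```

```text
[1, -13, 5, -1.8, -0.4, -7.0, 85]
[3, -13, 4, -1.8, -0.4, -7.0, 85]
[5, -13, 4, -1.8, -0.4, -7.0, 85]
[6, -12, 4, -1.8, -0.4, -7.0, 85]
[8, -12, 3, -1.8, -0.4, -7.0, 85]
[9, -11, 3, -1.8, -0.4, -7.0, 85]
[10, -10, 2, -1.8, -0.4, -7.0, 85]
[11, -8, 2, -1.8, -0.4, -7.0, 85]
[12, -7, 2, -1.8, -0.4, -7.0, 85]
[13, -5, 1, -1.8, -0.4, -7.0, 85]
[14, -4, 1, 0.0, 0.0, -7.0, 85]
[14, -2, 1, 0.0, 0.0, -7.0, 85]
[14, 0, 1, 0.0, 0.0, -7.0, 85]
[14, 1, 1, 0.0, 0.0, -7.0, 85]
[14, 3, 1, 0.0, 0.0, -7.0, 85]
[13, 5, 1, 0.0, 0.0, -7.0, 85]
[13, 6, 1, 0.0, 0.0, -7.0, 85]
[12, 8, 1, 0.0, 0.0, -7.0, 85]
[11, 9, 1, 0.0, 0.0, -7.0, 85]
[10, 11, 1, 0.0, 0.0, -7.0, 85]
```

Request:
jog_arm:
  deltas:
    - [[1,-13,5,-1.8,-0.4,-7,85],[3,-13,4,-1.8,-0.4,-7,85],[5,-13,4,-1.8,-0.4,-7,85],[6,-12,4,-1.8,-0.4,-7,85],[8,-12,3,-1.8,-0.4,-7,85]]

```text
clock: 2.8
eef_pos: [0.322, -0.1462, 0.2685]
tool_rot: [0.989, -0.128, 0.009, -0.073]
ft_force: [-0.1, -0.3, -0.2]
grip_width: 0.0852
```

Request:
jog_arm:
  deltas:
    - [[9,-11,3,-1.8,-0.4,-7,85],[10,-10,2,-1.8,-0.4,-7,85],[11,-8,2,-1.8,-0.4,-7,85],[12,-7,2,-1.8,-0.4,-7,85],[13,-5,1,-1.8,-0.4,-7,85]]

```text
clock: 3.3
eef_pos: [0.3813, -0.1023, 0.2635]
tool_rot: [0.982, 0.189, 0.004, 0.012]
ft_force: [-0.0, 0.1, -0.5]
grip_width: 0.085
```

Request:
jog_arm:
  deltas:
    - [[14,-4,1,0,0,-7,85],[14,-2,1,0,0,-7,85],[14,0,1,0,0,-7,85],[14,1,1,0,0,-7,85],[14,3,1,0,0,-7,85]]

```text
clock: 3.8
eef_pos: [0.4396, -0.0553, 0.2588]
tool_rot: [0.873, 0.488, 0.001, 0.014]
ft_force: [-0.1, -0.5, -0.2]
grip_width: 0.0854
```

Request:
jog_arm:
  deltas:
    - [[13,5,1,0,0,-7,85],[13,6,1,0,0,-7,85],[12,8,1,0,0,-7,85],[11,9,1,0,0,-7,85],[10,11,1,0,0,-7,85]]

```text
clock: 4.3
eef_pos: [0.4971, -0.0074, 0.2536]
tool_rot: [0.676, 0.737, -0.004, 0.014]
ft_force: [-0.9, -0.7, 0.6]
grip_width: 0.0854
```

Run:
```python
from h import *
print(get_obs()['joint_pos'].round(3))
plan2([.589,.175,.22],[180,270],12,85)
```

```text
[-0.     0.214  0.028  1.37  -0.024  1.483]
[7, 4, 1, -0.0, 0.1, -7.1, 85]
[7, 5, 1, -0.0, 0.1, -7.1, 85]
[6, 6, 1, -0.0, 0.1, -7.1, 85]
[5, 7, 1, -0.0, 0.1, -7.1, 85]
[4, 7, 1, -0.0, 0.1, -7.1, 85]
[3, 8, 1, -0.0, 0.1, -7.1, 85]
[2, 8, 1, -0.0, 0.1, -7.1, 85]
[1, 8, 1, -0.0, 0.1, -7.1, 85]
[0, 9, 1, -0.0, 0.1, -7.1, 85]
[-1, 8, 1, -0.0, 0.1, -7.1, 85]
[-2, 8, 1, -0.0, 0.1, -7.1, 85]
[-3, 8, 1, -0.0, 0.1, -7.1, 85]
[-4, 8, 1, -0.0, 0.0, -7.5, 85]
[-5, 7, 1, -0.0, 0.0, -7.5, 85]
[-6, 6, 1, -0.0, 0.0, -7.5, 85]
[-6, 6, 1, -0.0, 0.0, -7.5, 85]
[-7, 5, 1, -0.0, 0.0, -7.5, 85]
[-8, 4, 1, -0.0, 0.0, -7.5, 85]
[-8, 3, 1, -0.0, 0.0, -7.5, 85]
[-8, 2, 1, -0.0, 0.0, -7.5, 85]
[-8, 0, 1, -0.0, 0.0, -7.5, 85]
[-8, -1, 1, -0.0, 0.0, -7.5, 85]
[-8, -2, 1, -0.0, 0.0, -7.5, 85]
[-8, -3, 1, -0.0, 0.0, -7.5, 85]
```

Request:
jog_arm:
  deltas:
    - [[7,4,1,0,0.1,-7.2,85],[7,5,1,0,0.1,-7.2,85],[6,6,1,0,0.1,-7.2,85],[5,7,1,0,0.1,-7.2,85],[4,7,1,0,0.1,-7.2,85]]

```text
clock: 4.8
eef_pos: [0.5167, 0.0326, 0.2474]
tool_rot: [0.402, 0.916, -0.005, 0.008]
ft_force: [-0.7, 0.0, 0.7]
grip_width: 0.0851
```

Request:
jog_arm:
  deltas:
    - [[3,8,1,0,0.1,-7.2,85],[2,8,1,0,0.1,-7.2,85],[1,8,1,0,0.1,-7.2,85],[0,9,1,0,0.1,-7.2,85],[-1,8,1,0,0.1,-7.2,85]]

```text
clock: 5.3
eef_pos: [0.5355, 0.072, 0.2418]
tool_rot: [0.086, 0.996, -0.005, 0.002]
ft_force: [0.1, -0.1, -0.3]
grip_width: 0.0847
```

Request:
jog_arm:
  deltas:
    - [[-2,8,1,0,0.1,-7.2,85],[-3,8,1,0,0.1,-7.2,85],[-4,8,1,0,0,-7.5,85],[-5,7,1,0,0,-7.5,85],[-6,6,1,0,0,-7.5,85]]

```text
clock: 5.8
eef_pos: [0.553, 0.113, 0.2359]
tool_rot: [-0.247, 0.969, -0.005, -0.001]
ft_force: [0.8, -0.3, -0.3]
grip_width: 0.085
```

Request:
jog_arm:
  deltas:
    - [[-6,6,1,0,0,-7.5,85],[-7,5,1,0,0,-7.5,85],[-8,4,1,0,0,-7.5,85],[-8,3,1,0,0,-7.5,85],[-8,2,1,0,0,-7.5,85]]

```text
clock: 6.3
eef_pos: [0.5664, 0.1555, 0.2296]
tool_rot: [-0.557, 0.83, -0.004, -0.004]
ft_force: [0.3, 0.1, 0.7]
grip_width: 0.085
```

Request:
jog_arm:
  deltas:
    - [[-8,0,1,0,0,-7.5,85],[-8,-1,1,0,0,-7.5,85],[-8,-2,1,0,0,-7.5,85],[-8,-3,1,0,0,-7.5,85],[0,0,0,0,0,0,85]]

```text
clock: 6.8
eef_pos: [0.5786, 0.1883, 0.2241]
tool_rot: [0.761, -0.649, 0.003, 0.005]
ft_force: [-0.5, -0.3, -0.1]
grip_width: 0.085
```

Run:
```python
from h import *
print(get_obs()['joint_pos'].round(3),get_obs()['eef_pos'].round(3))
c=cam('wrist'); im=snap('wrist','w1.png')
for t,d in [('thin_block',(.08,.016,.03)),('thick_block',(.08,.026,.03))]:
    for r in masks_of(t,'wrist'):
        x0=onz(c,*r['at'],.015); print(t,round(r['conf'],2),r['at'],r['pixels'].sum(),x0.round(3), fitbox([(c,r['pixels'])],d,x0))
```

```text
[ 0.32   0.469  0.315  1.423 -0.01  -1.409] [0.579 0.188 0.224]
thin_block 0.89 [310.1, 244.0] 1323 [0.498 0.269 0.015] (array([0.49672487, 0.27028748, 0.93913347]), np.float64(0.8833723066644397))
thin_block 0.74 [249.3, 158.3] 1022 [0.589 0.174 0.015] (array([0.58949595, 0.17654529, 1.61172748]), np.float64(0.9215341906974109))
thin_block 0.59 [298.2, 321.8] 677 [0.49  0.384 0.015] (array([0.48401284, 0.39506715, 2.03595349]), np.float64(0.7533413478537586))
thick_block 0.84 [274.7, 18.8] 1261 [0.585 0.03  0.015] (array([0.58012318, 0.01340522, 1.38417061]), np.float64(0.9663635051248737))
```

View pics/w1.png

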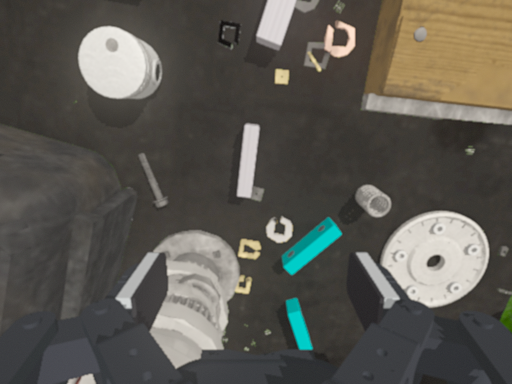

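The wrist view shows the thin steel block alone at (249,158), the thick one at (275,19) and turquoise ones at (310,244) and (298,322). The block's wrist fit, (0.5895,0.1765) with yaw 92.3°, agrees with the scene and side fits. I'll grasp it near its −y (rear) end.

Run:
```python
from h import *
plan2([.5903,.1515,.035],[272.3],7,60)
```

```text
[5, -1, 27, 0.0, -0.1, 0.9, 60]
[5, -1, 27, 0.0, -0.1, 0.9, 60]
[5, -1, 27, 0.0, -0.1, 0.9, 60]
[5, -1, 27, 0.0, -0.1, 0.9, 60]
[5, -1, 27, 0.0, -0.1, 0.9, 60]
[5, -1, 27, 0.0, -0.1, 0.9, 60]
[5, -1, 27, 0.0, -0.1, 0.9, 60]
```

Request:
jog_arm:
  deltas:
    - [[5,-1,27,0,-0.1,0.9,60],[5,-1,27,0,-0.1,0.9,60],[5,-1,27,0,-0.1,0.9,60],[5,-1,27,0,-0.1,0.9,60],[5,-1,27,0,-0.1,0.9,60]]

```text
clock: 7.45
eef_pos: [0.5908, 0.1609, 0.0931]
tool_rot: [0.729, -0.685, 0.004, -0.004]
ft_force: [0.4, -0.1, 0.1]
grip_width: 0.0603
```

Request:
jog_arm:
  deltas:
    - [[5,-1,27,0,-0.1,0.9,60],[5,-1,27,0,-0.1,0.9,60],[0,0,0,0,0,0,60]]

```text
clock: 7.75
eef_pos: [0.5908, 0.1475, 0.0339]
tool_rot: [0.714, -0.7, 0.001, -0.003]
ft_force: [-0.8, 0.6, -0.4]
grip_width: 0.0603
```

Run:
```python
from h import *
print(get_obs()['eef_pos'].round(4))
plan2([.5903,.1515,.005],[272.3],3,60)
```

```text
[0.5908 0.1475 0.0339]
[-1, 0, 10, -0.1, 0.0, -0.4, 60]
[-1, 0, 10, -0.1, 0.0, -0.4, 60]
[-1, 0, 10, -0.1, 0.0, -0.4, 60]
```

Request:
jog_arm:
  deltas:
    - [[-1.3,0.2,10,-0.1,0,-0.4,60],[-1.3,0.2,10,-0.1,0,-0.4,60],[-1.3,0.2,9,-0.1,0,-0.4,60],[0,0,0,0,0,0,12],[0,0,0,0,0,0,12]]

```text
clock: 8.25
eef_pos: [0.5932, 0.1528, 0.0074]
tool_rot: [0.722, -0.692, 0.001, -0.004]
ft_force: [-0.2, -0.4, -0.3]
grip_width: 0.0317
```

Request:
jog_arm:
  deltas:
    - [[0,0,0,0,0,0,10],[0,0,0,0,0,0,10],[0,0,0,0,0,0,10]]

```text
clock: 8.55
eef_pos: [0.5935, 0.1533, 0.0085]
tool_rot: [0.722, -0.692, 0.001, -0.004]
ft_force: [0.3, -0.3, -1.8]
grip_width: 0.0148
```

Request:
jog_arm:
  deltas:
    - [[0,0,-10,0,0,0,10],[0,0,-40,0,0,0,10],[0,0,-48,0,0,0,10],[0,0,-48,0,0,0,10],[0,0,-48,0,0,0,10]]

```text
clock: 9.05
eef_pos: [0.5856, 0.1505, 0.2001]
tool_rot: [0.722, -0.692, -0.005, 0.006]
ft_force: [1.5, 0.7, -2.3]
grip_width: 0.0149
```

Request:
jog_arm:
  deltas:
    - [[0,0,-40,0,0,0,10],[0,0,0,0,0,0,10]]

```text
clock: 9.25
eef_pos: [0.5892, 0.1512, 0.2522]
tool_rot: [0.722, -0.692, -0.0, -0.001]
ft_force: [0.8, 0.3, -1.6]
grip_width: 0.0146
```

Run:
```python
from h import *
print(get_obs()['eef_pos'].round(4),get_obs()['joint_pos'].round(2),get_obs()['grip_width'])
plan2([.523,-.42,.25],[270],14,10)
```

```text
[0.5892 0.1512 0.2522] [ 0.25  0.46  0.37  1.48  0.   -1.36] 0.014641467071480539
[41, 6, 0, -0.0, 0.0, 0.2, 10]
[41, 6, 0, -0.0, 0.0, 0.2, 10]
[41, 6, 0, -0.0, 0.0, 0.2, 10]
[41, 6, 0, -0.0, 0.0, 0.2, 10]
[41, 6, 0, -0.0, 0.0, 0.2, 10]
[41, 6, 0, -0.0, 0.0, 0.2, 10]
[41, 6, 0, -0.0, 0.0, 0.2, 10]
[41, 6, 0, -0.0, 0.0, 0.2, 10]
[41, 5, 0, -0.0, 0.0, 0.2, 10]
[41, 5, 0, -0.0, 0.0, 0.2, 10]
[41, 5, 0, -0.0, 0.0, 0.2, 10]
[41, 5, 0, -0.0, 0.0, 0.2, 10]
[41, 5, 0, -0.0, 0.0, 0.2, 10]
[41, 5, 0, -0.0, 0.0, 0.2, 10]
```

Request:
jog_arm:
  deltas:
    - [[30,4,0,0,0,0.2,10],[41,6,0,0,0,0.2,10],[41,6,0,0,0,0.2,10],[41,6,0,0,0,0.2,10],[41,6,0,0,0,0.2,10]]

```text
clock: 9.75
eef_pos: [0.5679, -0.0432, 0.2529]
tool_rot: [0.72, -0.694, 0.0, -0.004]
ft_force: [0.9, 0.5, -2.3]
grip_width: 0.0143
```

Request:
jog_arm:
  deltas:
    - [[41,6,0,0,0,0.2,10],[41,6,0,0,0,0.2,10],[41,6,0,0,0,0.2,10],[41,6,0,0,0,0.2,10],[41,6,0,0,0,0.2,10]]

```text
clock: 10.25
eef_pos: [0.539, -0.2565, 0.2496]
tool_rot: [0.713, -0.701, -0.002, -0.003]
ft_force: [1.3, 0.0, -1.8]
grip_width: 0.0148
```

Run:
```python
from h import *
print(get_obs()['eef_pos'].round(4),get_obs()['joint_pos'].round(2),get_obs()['grip_width'])
plan2([.523,-.43,.25],[270],6,10)
```

```text
[ 0.539  -0.2565  0.2496] [-0.45  0.43  0.33  1.47  0.01 -2.04] 0.014824165611104542
[29, 3, 0, -0.0, 0.1, 0.2, 10]
[29, 3, 0, -0.0, 0.1, 0.2, 10]
[29, 3, 0, -0.0, 0.1, 0.2, 10]
[29, 3, 0, -0.0, 0.1, 0.2, 10]
[29, 3, 0, -0.0, 0.1, 0.2, 10]
[29, 3, 0, -0.0, 0.1, 0.2, 10]
```

Request:
jog_arm:
  deltas:
    - [[29,3,0,0,0.1,0.2,10],[33,3,0,0,0.1,0.2,10],[33,3,0,0,0.1,0.2,10],[33,3,0,0,0.1,0.2,10],[30,3,10,0,0.1,0.2,10]]

```text
clock: 10.75
eef_pos: [0.521, -0.4227, 0.2375]
tool_rot: [-0.706, 0.709, 0.0, -0.001]
ft_force: [0.3, -0.3, -2.3]
grip_width: 0.0149
```

Request:
jog_arm:
  deltas:
    - [[10,1,30,0,0,0.2,10],[0,0,30,0,0,0,10],[0,0,0,0,0,0,10],[0,0,0,0,0,0,10]]

```text
clock: 11.15
eef_pos: [0.5157, -0.4381, 0.172]
tool_rot: [-0.701, 0.713, 0.002, -0.002]
ft_force: [-1.0, 0.3, -1.8]
grip_width: 0.015
```

Run:
```python
from h import *
o=get_obs();print(o['eef_pos'].round(4),o['joint_pos'].round(2),o['grip_width'],o['tool_rot'].round(4))
c=cam('wrist'); im=snap('wrist','w2.png')
J=lambda x,y,z:[.523-y,-.31+x,z]
for t in ['jig','thin_block','lever_end']:
    for r in masks_of(t,'wrist'): print(t,round(r['conf'],2),r['at'],r['pixels'].sum())
for n,p in dict(p1=(-.08,-.04,.01),p2=(-.08,.04,.01),p3=(.1,-.04,.01),m=(0,0,.01)).items(): print(n,proj(c,np.array(J(*p))))
cv2.imwrite('pics/w2b.png',cv2.resize(im[:,:,::-1],(800,600),interpolation=cv2.INTER_CUBIC))
```

```text
[ 0.5157 -0.4381  0.172 ] [-0.7   0.63  0.46  1.4  -0.   -2.26] 0.015009743963922335 [-0.7014  0.7127  0.0024 -0.002 ]
jig 0.55 [234.6, 232.8] 1911
thin_block 0.69 [259.8, 286.2] 4494
p1 [211.83647507 224.31052518]
p2 [287.51289879 223.09378417]
p3 [220.4018936  360.01028138]
m [251.23627822 289.17338267]
```

View pics/w2b.png

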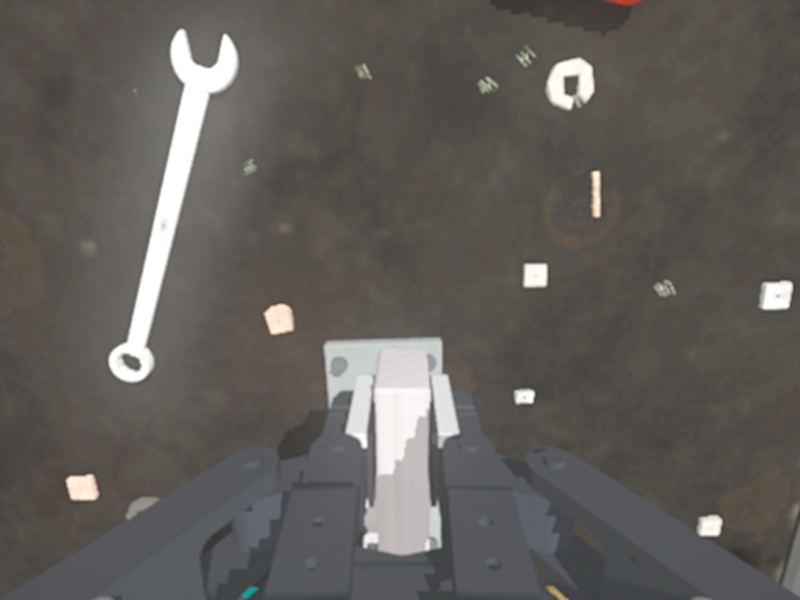

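The block is held straight in the jaws. The plate's −x edge shows at (325,340)–(442,338) in the 800-px view, so I'll refine the jig pose with that and the first scene and side pictures.

Run:
```python
from h import *
c=cam('wrist')
g=cv2.cvtColor(cv2.imread('pics/w2.png'),cv2.COLOR_BGR2GRAY)
for p in [(325,340.5),(442,338)]: print('wrist',onz(c,p[0]/1.5625,p[1]/1.5625,.01).round(4))
# block top rear corners in wrist, held height: tcp z - z; top at tcp+~25mm
o=get_obs()
for p in [(376,389),(430,389)]: print('blk top rear',onz(c,p[0]/1.5625,p[1]/1.5625,o['eef_pos'][2]+.024).round(4))
H=[]
for f,n,u,v in [('a.png','scene',(325,382),(172,212)),('b.png','side',(303,350),(157,200))]:
    im=cv2.imread('pics/'+f); hsv=cv2.cvtColor(im,cv2.COLOR_BGR2HSV)
    seed=[(369,186)] if n=='scene' else [(339,170)]
    print(n,[(hsv[y,x]) for x,y in [(369,186),(373,189),(330,197)]] if n=='scene' else [hsv[y,x] for x,y in [(339,172),(342,168),(312,191)]])
    m=((hsv[...,1]>20)&(hsv[...,0]>70)&(hsv[...,0]<125)&(hsv[...,2]>90)).astype(np.uint8); k=np.zeros_like(m); k[v[0]:v[1],u[0]:u[1]]=m[v[0]:v[1],u[0]:u[1]]
    H.append((cam(n),k)); print(k.sum())
    cv2.imwrite('pics/m_'+f,k*255)
# fit plate quad: hull of mask vs model silhouette
views=[(c,cv2.fillConvexPoly(np.zeros_like(k),cv2.convexHull(cv2.findNonZero(k)),1)) for c,k in H]
for v in (views[:1],views[1:],views): print(fitbox(v,(.18,.08,.01),(.523,-.30)))
```

```text
wrist [ 0.5686 -0.397   0.01  ]
wrist [ 0.4895 -0.3977  0.01  ]
blk top rear [ 0.5235 -0.455   0.1978]
blk top rear [ 0.5089 -0.4548  0.1978]
scene [array([ 88,  22, 176], dtype=uint8), array([ 85,  19, 172], dtype=uint8), array([ 84,  21, 124], dtype=uint8)]
335
side [array([ 80,  16, 191], dtype=uint8), array([ 90,  12, 124], dtype=uint8), array([110,   6, 125], dtype=uint8)]
2
(array([ 0.52557514, -0.30616707,  1.58857261]), np.float64(0.9395811146609868))
(array([ 0.58935817, -0.31336778,  1.89761036]), np.float64(0.019660548344981186))
(array([ 0.52556795, -0.30617605,  1.58856533]), np.float64(0.47884801558127177))
```

Run:
```python
from h import *
plan2([.529,-.392,.035],[270.8],5,10)
```

```text
[-9, -2, 28, 0.0, -0.0, -0.3, 10]
[-9, -2, 28, 0.0, -0.0, -0.3, 10]
[-9, -2, 28, 0.0, -0.0, -0.3, 10]
[-9, -2, 28, 0.0, -0.0, -0.3, 10]
[-9, -3, 28, 0.0, -0.0, -0.3, 10]
```

Request:
jog_arm:
  deltas:
    - [[-9,-2.5,28,0.2,0,-0.35,10],[-9,-2.5,28,0.2,0,-0.35,10],[-9,-2.5,28,0,0,-0.35,10],[-9,-2.5,26,0,0,-0.35,10],[-7,-2.5,20,0,0,-0.35,10]]

```text
clock: 11.85
eef_pos: [0.5397, -0.4, 0.0553]
tool_rot: [0.714, -0.7, 0.016, -0.002]
ft_force: [-0.5, 0.6, -2.6]
grip_width: 0.0149
```

Request:
jog_arm:
  deltas:
    - [[0,0,0,0,0,0,10],[0,0,0,0,0,0,10]]

```text
clock: 12.05
eef_pos: [0.5402, -0.3979, 0.0551]
tool_rot: [0.715, -0.699, 0.015, -0.002]
ft_force: [-0.0, 0.0, -2.2]
grip_width: 0.0152
```

Run:
```python
from h import *
print(get_obs()['eef_pos'].round(4))
plan2([.529,-.392,.021],[270.8],2,10)
```

```text
[ 0.5402 -0.3979  0.0551]
[-3, 6, 17, -0.7, -0.5, 0.2, 10]
[-3, 6, 17, -0.7, -0.5, 0.2, 10]
```

Request:
jog_arm:
  deltas:
    - [[-3,5.5,10,-0.7,-0.5,0.2,10],[-2,5.5,10,-0.7,-0.5,0.2,10],[0,0,7,0,0,0,10],[0,0,0,0,0,0,10]]

```text
clock: 12.45
eef_pos: [0.5312, -0.3964, 0.0314]
tool_rot: [0.712, -0.703, 0.004, 0.0]
ft_force: [-0.5, 0.4, -2.3]
grip_width: 0.015
```

Run:
```python
from h import *
o=get_obs(); print(o['eef_pos'].round(4),o['ft_force'].round(1))
plan2([.529,-.392,.021],[270.8],2,10)
```

```text
[ 0.5312 -0.3964  0.0314] [-0.5  0.4 -2.3]
[-2, 1, 5, -0.1, -0.2, -0.0, 10]
[-2, 1, 5, -0.1, -0.2, -0.0, 10]
```

Request:
jog_arm:
  deltas:
    - [[-2,1.2,5,-0.2,-0.2,0,10],[-1.5,1.2,4,-0.2,-0.2,0,10],[0,0,0,0,0,0,10],[0,0,0,0,0,0,10]]

```text
clock: 12.85
eef_pos: [0.5285, -0.3934, 0.0217]
tool_rot: [0.711, -0.703, -0.001, 0.0]
ft_force: [0.5, 0.4, -1.5]
grip_width: 0.0148
```

Run:
```python
from h import *
o=get_obs(); print(o['eef_pos'].round(4),o['tool_rot'].round(4),o['ft_force'].round(1))
for n,f in [('side','s2.png'),('scene','s3.png')]: snap(n,f)
a=cv2.imread('pics/s2.png')[90:230,280:400];b=cv2.imread('pics/s3.png')[110:250,310:430]
cv2.imwrite('pics/c1.png',np.hstack([cv2.resize(x,(400,467),interpolation=cv2.INTER_CUBIC) for x in(a,b)]))
c=cam('wrist'); im=snap('wrist','w3.png'); cv2.imwrite('pics/w3b.png',cv2.resize(im[192:384,156:356,::-1],(600,576),interpolation=cv2.INTER_CUBIC))
```

```text
[ 0.5285 -0.3934  0.0217] [ 7.112e-01 -7.030e-01 -1.100e-03  3.000e-04] [ 0.5  0.4 -1.5]
```

View pics/c1.png

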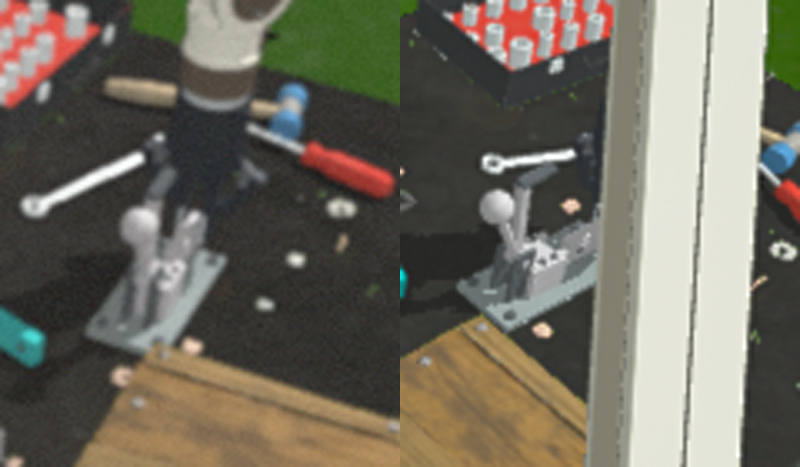

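View pics/w3b.png

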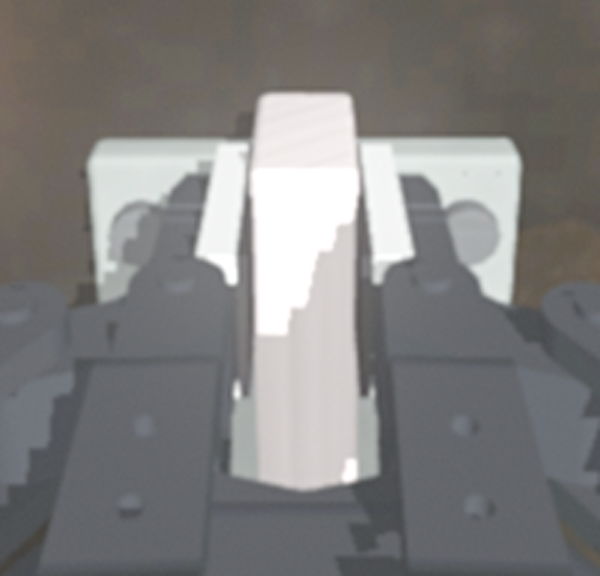

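The wrist crop shows the block centred on the plate: plate edges at 90 and 520, block centre at 304 and parallel to them. The lever is open. Now inserting.

Request:
jog_arm:
  deltas:
    - [[-2,0,2,0,0,0,10],[-5,0,0,0,0,0,10],[-5,0,0,0,0,0,10],[-5,0,0,0,0,0,10]]

```text
clock: 13.4
eef_pos: [0.5288, -0.3759, 0.0204]
tool_rot: [0.711, -0.703, -0.0, 0.0]
ft_force: [-0.3, 0.7, -2.2]
grip_width: 0.015
```

Request:
jog_arm:
  deltas:
    - [[-4,0,0,0,0,0,10],[-4,0,0,0,0,0,10],[-4,0,0,0,0,0,10]]

```text
clock: 13.7
eef_pos: [0.5288, -0.362, 0.0206]
tool_rot: [0.711, -0.703, -0.0, 0.0]
ft_force: [-0.2, -0.6, -2.0]
grip_width: 0.0147
```

Request:
jog_arm:
  deltas:
    - [[-4,0,0.5,0,0,0,10],[-4,0,0.5,0,0,0,10],[-4,0,0,0,0,0,10],[-2,0,0,0,0,0,10]]

```text
clock: 14.1
eef_pos: [0.5287, -0.3463, 0.0196]
tool_rot: [0.712, -0.703, -0.0, 0.0]
ft_force: [0.1, 0.3, -2.6]
grip_width: 0.0146
```

Request:
jog_arm:
  deltas:
    - [[0,0,1,0,0,0,10],[0,0,0.5,0,0,0,10],[0,0,0,0,0,0,34],[0,0,0,0,0,0,34],[0,0,0,0,0,0,34]]

```text
clock: 14.6
eef_pos: [0.5297, -0.3471, 0.0193]
tool_rot: [0.711, -0.703, 0.001, -0.0]
ft_force: [-0.8, -0.5, 0.3]
grip_width: 0.0339
```

Request:
jog_arm:
  deltas:
    - [[12,0,0,0,0,0,34],[15,0,0,0,0,0,34],[15,0,0,0,0,0,34],[10,0,0,0,0,0,34],[0,0,0,0,0,0,0]]

```text
clock: 15.1
eef_pos: [0.5309, -0.4058, 0.0204]
tool_rot: [0.711, -0.703, 0.003, -0.0]
ft_force: [0.4, -0.8, -0.5]
grip_width: 0.0206
```

Request:
jog_arm:
  deltas:
    - [[0,0,0,0,0,0,0],[0,0,0,0,0,0,0],[0,0,0,0,0,0,0],[0,0,0,0,0,0,0]]

```text
clock: 15.5
eef_pos: [0.5303, -0.4054, 0.0199]
tool_rot: [0.711, -0.703, 0.002, -0.0]
ft_force: [-0.1, -0.0, 0.3]
grip_width: -0.0001
```

Run:
```python
from h import *
o=get_obs(); print(o['eef_pos'].round(4),o['tool_rot'].round(4),o['ft_force'].round(1),o['grip_width'])
c=cam('wrist'); im=snap('wrist','w4.png'); cv2.imwrite('pics/w4b.png',cv2.resize(im[192:384,156:356,::-1],(600,576),interpolation=cv2.INTER_CUBIC))
```

```text
[ 0.5303 -0.4054  0.0199] [ 7.109e-01 -7.033e-01  2.100e-03 -2.000e-04] [-0.1 -0.   0.3] -6.987363731973982e-05
```

View pics/w4b.png

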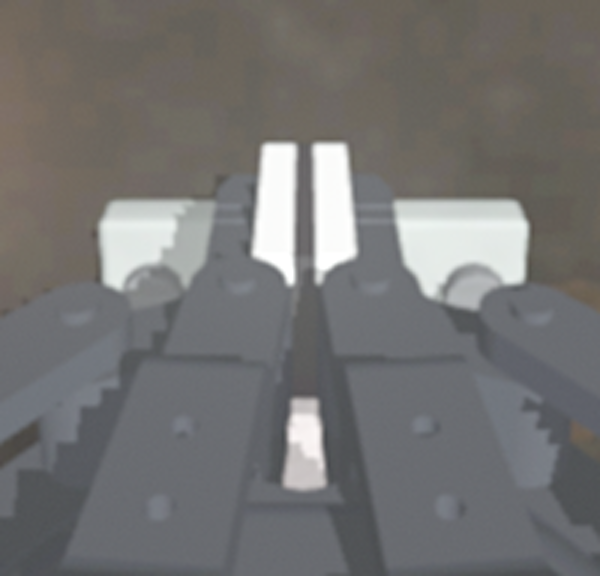

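The fingers are shut on centre, with the block's rear face ahead at crop (305,400). Now pushing it home with the fingertips.

Request:
jog_arm:
  deltas:
    - [[-8,0.8,0,0,0,0,0],[-9,0.7,0,0,0,0,0],[-7,0,0,0,0,0,0],[0,0,0,0,0,0,0]]

```text
clock: 15.95
eef_pos: [0.5285, -0.3777, 0.0199]
tool_rot: [0.711, -0.703, 0.002, -0.0]
ft_force: [-0.0, 0.2, -0.0]
grip_width: -0.0
```

Request:
jog_arm:
  deltas:
    - [[-4,0,0,0,0,0,0],[-4,0,0,0,0,0,0],[-3,0,0,0,0,0,0]]

```text
clock: 16.25
eef_pos: [0.5286, -0.3664, 0.0202]
tool_rot: [0.712, -0.703, 0.002, 0.0]
ft_force: [-0.3, -1.7, -1.5]
grip_width: 0.0
```

Request:
jog_arm:
  deltas:
    - [[-3,0,0,0,0,0,0],[-3,0,0,0,0,0,0]]

```text
clock: 16.45
eef_pos: [0.5286, -0.3605, 0.0202]
tool_rot: [0.711, -0.703, 0.003, 0.0]
ft_force: [-0.1, -1.3, -0.5]
grip_width: 0.0003
```

Request:
jog_arm:
  deltas:
    - [[-2,0,0,0,0,0,0],[-2,0,0,0,0,0,0]]

```text
clock: 16.65
eef_pos: [0.5288, -0.3603, 0.0209]
tool_rot: [0.711, -0.704, 0.006, 0.003]
ft_force: [-0.4, -5.0, -1.8]
grip_width: 0.0001
```

Request:
jog_arm:
  deltas:
    - [[-2,0,0,0,0,0,0],[-2,0,0,0,0,0,0]]

```text
clock: 16.85
eef_pos: [0.5288, -0.3605, 0.0215]
tool_rot: [0.71, -0.705, 0.009, 0.006]
ft_force: [-1.3, -5.2, -1.3]
grip_width: 0.0001
```

Request:
jog_arm:
  deltas:
    - [[-6,0,0,0,0,0,0],[-6,0,0,0,0,0,0]]

```text
clock: 17.05
eef_pos: [0.529, -0.3606, 0.0235]
tool_rot: [-0.707, 0.707, -0.018, -0.014]
ft_force: [-1.1, -14.6, -2.3]
grip_width: -0.0002
```

The block stopped at y=-0.3605 and held there under 15 N, which is where the home position should be (about -0.362). Backing off, then lifting and moving to the far side of the ball.

Request:
jog_arm:
  deltas:
    - [[8,0,0,0,0,0,0],[25,0,0,0,0,0,0],[10,0,-30,0,0,0,0],[0,0,-40,0,0,0,0],[0,0,-40,0,0,0,0]]

```text
clock: 17.55
eef_pos: [0.5235, -0.3969, 0.1295]
tool_rot: [-0.707, 0.707, -0.008, -0.013]
ft_force: [1.2, -0.3, -0.2]
grip_width: 0.0001
```

Request:
jog_arm:
  deltas:
    - [[0,0,-40,0,0,0,0],[0,0,-40,0,0,0,0],[0,0,-30,0,0,0,0],[0,0,0,0,0,0,0]]

```text
clock: 17.95
eef_pos: [0.5257, -0.3932, 0.2505]
tool_rot: [-0.707, 0.707, -0.012, -0.01]
ft_force: [0.6, -0.2, 0.3]
grip_width: 0.0001
```

Run:
```python
from h import *
o=get_obs(); print(o['eef_pos'].round(4),o['tool_rot'].round(4),o['joint_pos'].round(2))
print(onz(cam('scene'),339,172,.148),onz(cam('side'),321.8,157.3,.148))
plan2([.527,-.16,.25],[270.8],7,0)
```

```text
[ 0.5257 -0.3932  0.2505] [-0.7067  0.7074 -0.0117 -0.01  ] [-0.63  0.55  0.51  1.51 -0.02 -2.2 ]
[ 0.52532994 -0.21536246  0.148     ] [ 0.52693206 -0.21499587  0.148     ]
[-33, 0, -1, -0.0, -0.3, -0.1, 0]
[-33, 0, -1, -0.0, -0.3, -0.1, 0]
[-33, 0, -1, -0.0, -0.3, -0.1, 0]
[-33, 0, -1, -0.0, -0.3, -0.1, 0]
[-33, 0, 0, -0.0, -0.3, -0.1, 0]
[-33, -1, 0, -0.0, -0.3, -0.1, 0]
[-33, -1, 0, -0.0, -0.3, -0.1, 0]
```

Request:
jog_arm:
  deltas:
    - [[-33,0,-1,0,-0.4,-0.1,0],[-33,0,-1,0,-0.4,-0.1,0],[-33,0,-1,0,-0.4,-0.1,0],[-33,0,-1,0,-0.4,-0.1,0],[-33,0,0,0,-0.3,-0.1,0]]

```text
clock: 18.45
eef_pos: [0.5241, -0.2255, 0.2482]
tool_rot: [0.707, -0.707, -0.003, -0.003]
ft_force: [0.9, 0.3, -0.9]
grip_width: 0.0001
```

Request:
jog_arm:
  deltas:
    - [[-33,0,0,0,0,0,0],[-30,0,0,0,0,0,0],[0,0,0,0,0,0,0]]

```text
clock: 18.75
eef_pos: [0.5219, -0.155, 0.2459]
tool_rot: [0.709, -0.705, -0.007, -0.004]
ft_force: [-0.0, 0.1, -0.2]
grip_width: -0.0002
```

Run:
```python
from h import *
o=get_obs(); print(o['eef_pos'].round(4))
plan2([.5262,-.16,.137],[270.8],4,0)
im=snap('wrist','w5.png'); c=cam('wrist')
J=lambda x,y,z:np.array([.528-y-x*.014,-.317+x,z])
for n,p in dict(rear_top_L=(-.035,-.008,.04),rear_top_R=(-.035,.008,.04),rear_bot=(-.035,0,.01),short=(-.045,0,.04),plate=(-.08,-.04,.01),plate2=(-.08,.04,.01)).items(): print(n,proj(c,J(*p)).round(1))
cv2.imwrite('pics/w5b.png',cv2.resize(im[:,:,::-1],(800,600),interpolation=cv2.INTER_CUBIC))
```

```text
[ 0.5219 -0.155   0.2459]
[2, -1, 27, 0.1, 0.2, -0.1, 0]
[2, -1, 27, 0.1, 0.2, -0.1, 0]
[1, -1, 27, 0.1, 0.2, -0.1, 0]
[1, -1, 27, 0.1, 0.2, -0.1, 0]
rear_top_L [241.4 -35. ]
rear_top_R [258.4 -34.9]
rear_bot [250.4 -23.5]
short [249.7 -47.6]
plate [209.3 -77. ]
plate2 [290.  -76.3]
```

View pics/w5b.png

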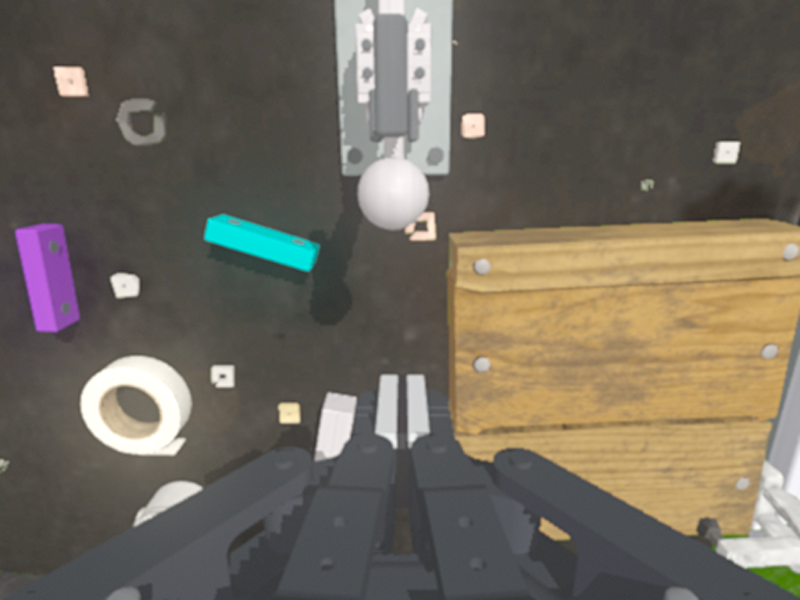

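Run:
```python
from h import *
im=snap('side','s4.png'); c=cam('side')
J=lambda x,y,z:np.array([.528-y-x*.014,-.317+x,z])
v=im[:,:,::-1][140:204,295:359].copy(); K=10
V=cv2.resize(v,None,fx=K,fy=K,interpolation=cv2.INTER_CUBIC)[:600]
for p,col in [((-.035,.008,.04),(0,0,255)),((-.035,-.008,.04),(0,0,255)),((-.035,.008,.01),(0,0,255)),((-.045,.008,.04),(0,255,255)),((-.08,.04,.01),(0,255,0)),((-.08,-.04,.01),(0,255,0)),((.1,.04,.01),(0,255,0))]:
    q=(proj(c,J(*p))+.5-[295,140])*K; cv2.circle(V,tuple(int(a) for a in q),4,col,1)
cv2.imwrite('pics/s4b.png',V)
```

```text
(no output)
```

View pics/s4b.png

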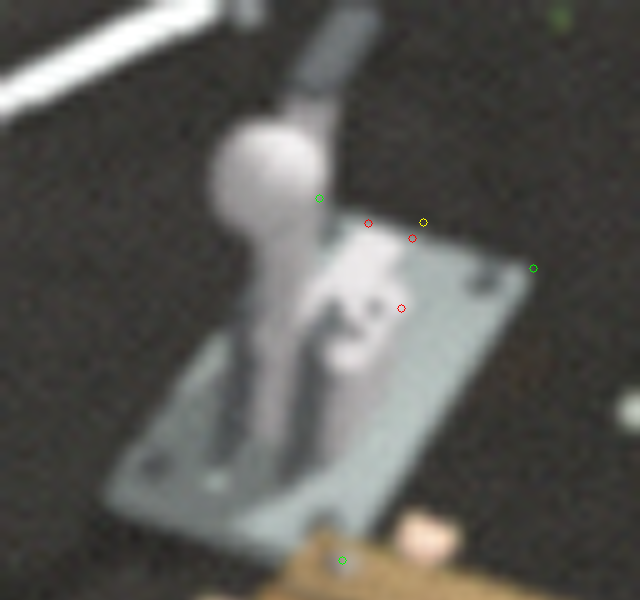

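Request:
jog_arm:
  deltas:
    - [[2,-1,26,0.1,0.2,-0.1,0],[1,-1,26,0.1,0.2,-0.1,0],[1,-1,26,0.1,0.2,-0.1,0],[0,-1,26,0.1,0.2,-0.1,0],[0,0,0,0,0,0,0]]

```text
clock: 19.35
eef_pos: [0.5266, -0.167, 0.1376]
tool_rot: [0.708, -0.706, 0.002, -0.001]
ft_force: [-1.5, 0.2, 0.5]
grip_width: -0.0005
```

The side crop shows the block's rear top edge ending at (405,240), right at the predicted home marks (412,238) and not at the 10 mm short mark. The lever is still open. Now throwing it with the fingertip.

Request:
jog_arm:
  deltas:
    - [[8,0,0,0,0,0,0],[9,0,0,0,0,0,0],[8,0,0,0,0,0,0],[8,0,0,0,0,0,0]]

```text
clock: 19.75
eef_pos: [0.5282, -0.204, 0.1412]
tool_rot: [0.707, -0.707, 0.003, -0.003]
ft_force: [-0.6, 2.0, 1.5]
grip_width: 0.0001
```

Request:
jog_arm:
  deltas:
    - [[8,0,0,0,0,0,0],[8,0,0,0,0,0,0],[8,0,0,0,0,0,0]]

```text
clock: 20.05
eef_pos: [0.5294, -0.232, 0.1435]
tool_rot: [-0.707, 0.707, -0.006, 0.003]
ft_force: [-0.7, 0.1, -0.3]
grip_width: -0.0
```

Request:
jog_arm:
  deltas:
    - [[8,0,0,0,0,0,0],[6,0,0,0,0,0,0],[0,0,0,0,0,0,0]]

```text
clock: 20.35
eef_pos: [0.5293, -0.2491, 0.1435]
tool_rot: [-0.706, 0.708, -0.006, 0.003]
ft_force: [-0.5, -0.6, -0.1]
grip_width: 0.0
```

Request:
jog_arm:
  deltas:
    - [[-20,0,0,0,0,0,0],[-30,0,0,0,0,0,0],[-20,0,-20,0,0,0,0],[0,0,-40,0,0,0,0],[0,0,-40,0,0,0,0]]

```text
clock: 20.85
eef_pos: [0.5235, -0.1747, 0.2373]
tool_rot: [-0.706, 0.708, 0.002, -0.001]
ft_force: [1.8, 0.2, 0.1]
grip_width: 0.0001
```

Request:
jog_arm:
  deltas:
    - [[-20,0,-10,0,0,0,0],[0,0,0,0,0,0,0],[0,0,0,0,0,0,0]]

```text
clock: 21.15
eef_pos: [0.5266, -0.1543, 0.2542]
tool_rot: [-0.707, 0.707, -0.003, 0.001]
ft_force: [-0.2, 0.6, 0.0]
grip_width: 0.0
```

Run:
```python
from h import *
J=lambda x,y,z:np.array([.528-y-x*.014,-.317+x,z])
out=[]
for n,f,(u,v) in [('side','s5.png',(295,130)),('scene','s6.png',(320,150))]:
    im=snap(n,f); c=cam(n); print(n,[(r['at'],round(r['conf'],2),r['pixels'].sum()) for r in masks_of('lever_end',n)])
    V=cv2.resize(im[v:v+64,u:u+64,::-1],(400,400),interpolation=cv2.INTER_CUBIC)
    for p,col in [((-.027,0,.095),(0,0,255)),((-.041,0,.022),(0,255,255)),((.062,0,.062),(0,255,0)),((-.043,0,.067),(255,0,0))]:
        q=proj(c,J(*p)); print(p,q.round(1)); q=(q+.5-[u,v])*6.25; cv2.circle(V,tuple(int(a) for a in q),5,col,1)
    out.append(V)
cv2.imwrite('pics/c2.png',np.hstack(out)); print(get_obs()['eef_pos'].round(3))
```

```text
side [([330.9, 157.8], 0.77, np.int64(234))]
(-0.027, 0, 0.095) [334.8 150.5]
(-0.041, 0, 0.022) [333.5 165.9]
(0.062, 0, 0.062) [323.6 172.6]
(-0.043, 0, 0.067) [335.4 154.9]
scene [([352.5, 177.9], 0.49, np.int64(105))]
(-0.027, 0, 0.095) [364.6 169.5]
(-0.041, 0, 0.022) [363.9 183.2]
(0.062, 0, 0.062) [344.2 186.1]
(-0.043, 0, 0.067) [366.5 173.8]
[ 0.526 -0.155  0.253]
```

View pics/c2.png

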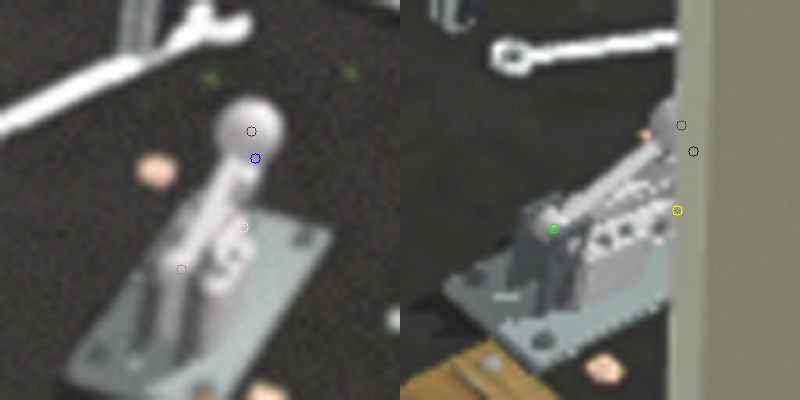

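Run:
```python
from h import *
J=lambda x,z:np.array([.528-x*.014,-.317+x,z])
c=cam('side'); g=[]
for k in range(4): g.append(cv2.cvtColor(camera('side'),cv2.COLOR_RGB2GRAY).astype(float))
g=np.mean(g,0)[130:194,295:359]
m=(cv2.resize(g.astype(np.float32),None,fx=8,fy=8,interpolation=cv2.INTER_CUBIC)).clip(0,255).astype(np.uint8)
h=cv2.HoughCircles(m,cv2.HOUGH_GRADIENT,1.5,30,param1=120,param2=15,minRadius=32,maxRadius=56)
for q in h[0][:4]: print(((q[:2]+.5)/8-.5+[295,130]).round(2),(q[2]/8).round(2))
P=lambda th:proj(c,J(.062+.095*np.sin(.43-1.65+th),.062+.095*np.cos(.43-1.65+th)))
for th in (1.65,0,.03,.06,.1,.17): print(th,P(th).round(2))
# same check at open ball
g0=cv2.imread('pics/b.png',0)[130:194,295:359]
h=cv2.HoughCircles(cv2.resize(g0,None,fx=8,fy=8,interpolation=cv2.INTER_CUBIC),cv2.HOUGH_GRADIENT,1.5,30,param1=120,param2=15,minRadius=32,maxRadius=56)
for q in h[0][:3]: print('open',((q[:2]+.5)/8-.5+[295,130]).round(2),(q[2]/8).round(2))
```

```text
[322.03 131.16] 6.89
[330.66 131.53] 4.6
[312.09 136.41] 6.66
[334.78 149.91] 4.32
1.65 [321.97 157.18]
0 [334.82 150.53]
0.03 [334.81 150.02]
0.06 [334.8  149.54]
0.1 [334.76 148.92]
0.17 [334.65 147.91]
open [330.28 130.03] 6.04
open [329.16 133.97] 4.98
open [319.41 129.84] 5.37
```

Visually the ball is within 1 px of its fully closed position. I'll confirm by touch with a light fingertip press on top of it; fully closed puts the ball top at z = 0.112.

Run:
```python
from h import *
plan2([.5284,-.344,.19],[270],5,0)
```

```text
[38, -1, 13, -0.1, -0.0, -0.0, 0]
[38, 0, 13, -0.1, -0.0, -0.0, 0]
[38, 0, 13, -0.1, -0.0, -0.0, 0]
[38, 0, 13, -0.1, -0.0, -0.0, 0]
[38, 0, 13, -0.1, -0.0, -0.0, 0]
```

Request:
jog_arm:
  deltas:
    - [[34,-1,12,0,0,0,0],[36,0,12,0,0,0,0],[36,0,12,0,0,0,0],[36,0,12,0,0,0,0],[32,0,10,0,0,0,0]]

```text
clock: 22.05
eef_pos: [0.5292, -0.3309, 0.1946]
tool_rot: [0.709, -0.705, 0.003, -0.002]
ft_force: [-0.3, 0.3, -0.1]
grip_width: 0.0001
```

Request:
jog_arm:
  deltas:
    - [[0,0,0,0,0,0,0],[0,0,0,0,0,0,0]]

```text
clock: 22.25
eef_pos: [0.527, -0.3352, 0.1909]
tool_rot: [-0.707, 0.708, -0.001, 0.001]
ft_force: [0.3, 0.2, 0.1]
grip_width: -0.0
```

Request:
jog_arm:
  deltas:
    - [[4,-1,20,0,0,0,0],[4,0,20,0,0,0,0],[1,0,18,0,0,0,0],[0,0,8,0,0,0,0]]

```text
clock: 22.65
eef_pos: [0.5303, -0.3422, 0.1263]
tool_rot: [0.708, -0.706, 0.003, -0.002]
ft_force: [0.2, -0.1, 1.0]
grip_width: -0.0002
```

Request:
jog_arm:
  deltas:
    - [[0,0,2,0,0,0,0],[0,0,2,0,0,0,0]]

```text
clock: 22.85
eef_pos: [0.5306, -0.3405, 0.1223]
tool_rot: [0.708, -0.706, 0.003, -0.002]
ft_force: [-0.5, -0.6, 0.4]
grip_width: -0.0002
```

Request:
jog_arm:
  deltas:
    - [[0,0,2,0,0,0,0],[0,0,2,0,0,0,0]]

```text
clock: 23.05
eef_pos: [0.5317, -0.3403, 0.12]
tool_rot: [0.709, -0.705, 0.004, -0.003]
ft_force: [0.2, -0.4, 0.6]
grip_width: -0.0
```

Request:
jog_arm:
  deltas:
    - [[1,2,2,0,0,0,0],[1,1,2,0,0,0,0],[0,0,2,0,0,0,0]]

```text
clock: 23.35
eef_pos: [0.5294, -0.3429, 0.1152]
tool_rot: [0.709, -0.705, 0.006, -0.003]
ft_force: [1.0, 0.4, -0.4]
grip_width: 0.0001
```

Request:
jog_arm:
  deltas:
    - [[0,0,2,0,0,0,0],[0,0,2,0,0,0,0]]

```text
clock: 23.55
eef_pos: [0.5294, -0.3433, 0.1113]
tool_rot: [0.709, -0.705, 0.006, -0.003]
ft_force: [-2.4, 0.7, 12.7]
grip_width: -0.0001
```

Solid contact at z=0.111 with 12.7 N, so the lever is fully closed. Retreating straight up, then handing in.

Request:
jog_arm:
  deltas:
    - [[0,0,-10,0,0,0,0],[0,0,-40,0,0,0,0],[0,0,-45,0,0,0,0],[-40,0,-30,0,0,0,0],[-40,0,0,0,0,0,0]]

```text
clock: 24.05
eef_pos: [0.5266, -0.2656, 0.2394]
tool_rot: [-0.706, 0.708, -0.005, 0.003]
ft_force: [0.7, -0.5, -0.1]
grip_width: -0.0003
```

Request:
jog_arm:
  deltas:
    - [[-45,0,0,0,0,0,0],[-45,0,0,0,0,0,0],[-20,0,0,0,0,0,0],[0,0,0,0,0,0,0],[0,0,0,0,0,0,0]]

```text
clock: 24.55
eef_pos: [0.5282, -0.1482, 0.2457]
tool_rot: [0.708, -0.707, 0.009, -0.006]
ft_force: [0.2, -0.2, 0.5]
grip_width: -0.0002
```

Run:
```python
from h import *
o=get_obs(); print(o['eef_pos'].round(3),o['ft_force'].round(1),o['joint_vel'].round(3))
im=snap('side','s7.png'); w=snap('wrist','w7.png')
V=np.hstack([cv2.resize(im[130:194,295:359,::-1],(300,300),interpolation=cv2.INTER_CUBIC),cv2.resize(w[:,:,::-1],(400,300))])
cv2.imwrite('pics/c3.png',V)
```

```text
[ 0.528 -0.148  0.246] [ 0.2 -0.2  0.5] [ 0.017 -0.012 -0.     0.006  0.005  0.002]
```

View pics/c3.png

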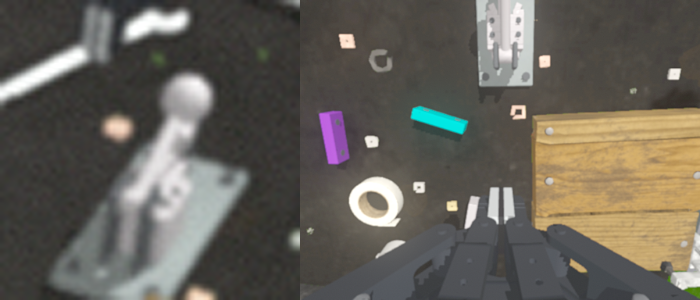

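The lever stays closed (ball at (187,98) in the side crop), and the arm is clear of everything.

```bash
python3 -c "
from workcell import *
print(job_done())"
```

```text
the job is handed in; nothing more can be done
None
```

The thin block is fully home in the slot and the clamp lever is closed behind it. I handed the job in at about 25 s of the 58 s allowed.

**What I did**
- I gripped the thin steel block near its rear end, carried it over the lever and slid it into the slot to about 1 cm short of home.
- I then pushed it against the stop with the shut fingertips while the lever was still open.
- I pushed the ball past vertical with a fingertip. The lever fell closed by itself, and I moved the arm clear.

**What the checks showed**
- **Block home:** the fingertip stopped at y = -0.3605 and stayed there under 15 N. The side picture showed the block's rear edge at the predicted home position.
- **Lever closed:** the ball was within 1 px of its predicted closed position in the side view. A light press met firm contact at z = 0.111 m, against 0.112 m expected, and the lever was still closed after the arm withdrew.
- **Thick block:** I never touched it. The last picture shows only part of it, so I did not measure its position again.

**What went wrong or disagreed**
- An early turn ran the last joint to its range limit (about 3.141 rad) and tilted the tool. I reversed the turn and nothing was touched.
- The scene camera's view of the closed nose was partly blocked by a post.
- The automatic circle fit on the ball was weak, so I relied on the touch check instead.

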